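# Slide the pepper mill home into the condiment rack

### The job

With the fingertips, push the tall wooden pepper mill low on its foot so that it slides over the counter, always upright, into the empty stall of the low wooden condiment rack until it stands back against the rail, then take the hand away. Do not pinch it, lift it or tip it, push it only with the fingers, and leave the salt shaker and all the other things where they are.

Things in the scene. Friction and masses are not known exactly. Their poses are not given: they have to be found in the camera images.
- mill: Turned dark-wood pepper mill, loose, 216 mm tall, 0.25-0.5 kg. Origin: centre of its underside, z up. Foot: upright cylinder, 60 mm diameter, up to 34 mm height; above it a 36 mm waist (at 100 mm) and a 46 mm knob on top. Pushed on the foot it slides (friction 0.5-0.7), above about 42 mm it can tip. Two fingertips some 30 mm apart steer it. Starts in the open, left of the rack.
- rack: Wooden rack, fixed, 24 mm high, no floor: back rail 214 mm long (along y), front face at x = +30 mm; three 14 mm wide dividers at y = -100, 0, +100 mm from the rail to x = -3 mm. Two stalls, 86 mm wide, centred at y = -50 and +50 mm, open to -x. Origin on the counter; x points to the rail (roughly world -y: the stalls open to the robot's left), z up. A mill touching the rail has its axis at x = 0.
- coaster: Flat aluminium disc, 72 mm across, under 1 mm thick, lying in the empty stall; things slide over it freely. Origin: the point on the counter where the axis of the mill belongs: mid-width of the empty stall, x = 0 in the rack's frame (the disc's visible centre is 6 mm from it, towards the open side).
- salt: Glass salt shaker with a steel twist cap, loose, 48 mm diameter at the cap, 86 mm tall, standing in the other stall. Origin: centre of its underside. Leave it alone.
- oil: Tall green glass oil bottle, loose, 64 mm diameter, 240 mm tall, standing behind the rack, to the right. Origin: centre of its underside. Leave it alone.
- mug: White mug, loose, 82 mm diameter, 90 mm tall, standing to the left. Origin: centre of its underside. Leave it alone.
- bowl: Terracotta bowl, loose, 120 mm across, 50 mm tall, to the right, near the griddle. Origin: centre of its underside. Leave it alone.
- lid_rest: Round wooden lid rest, loose, 104 mm across, 22 mm tall, lying on the counter, far side. Origin: centre of its underside. Leave it alone.
- spatula: Red plastic spatula, loose, lying flat along its x, 283 mm long and 70 mm wide at the blade, 12 mm tall, on the counter to the left. Origin: on the counter, 135 mm from the handle's end. Leave it alone.
Not all that is in view belongs to the job. Leave any blue or yellow look-alike of the mill alone.

How it is judged:
At the end, for the whole second after the job is handed in: The mill stands upright (within 0.05 rad) and at rest on the counter in the empty stall, its foot within 8 mm of the back rail and its axis within 22 mm of the middle of the stall; the salt shaker has moved less than 15 mm and the other things less than 30 mm (x of mill in the frame of rack above -0.008 m and horizontal distance between mill and coaster below 0.022 m and angle between mill's own z axis and vertical below 0.05 rad and height (world z) of mill below 0.004 m and linear speed of mill below 0.01 m/s and not (distance of salt from where it was at the start of the episode above 0.015 m) and not (distance of oil from where it was at the start of the episode above 0.03 m) and not (distance of mug from where it was at the start of the episode above 0.03 m) and not (distance of bowl from where it was at the start of the episode above 0.03 m) and not (distance of lid_rest from where it was at the start of the episode above 0.03 m) and not (distance of spatula from where it was at the start of the episode above 0.03 m)); the robot touches nothing.
It fails at once if the mill is tipped by more than 0.2 rad or lifted more than 12 mm (angle between mill's own z axis and vertical above 0.2 rad or height (world z) of mill above 0.012 m).
It fails at once if the mill is pinched: touched while it stands between the fingers (grasp point within 18 mm of its axis) (contact force between the fingers and mill above 0.5 N and horizontal distance between the grasp point and mill below 0.018 m).
It fails at once if the mill is pushed high on its body (fingers touch it with the grasp point over 100 mm above the counter) (contact force between the fingers and mill above 0.5 N and height (world z) of the grasp point above 0.1 m).
It fails at once if the mill is pushed with the arm or the body of the hand instead of the fingers (more than 2 N) (contact force between the arm and mill above 2 N).
It fails at once if the salt shaker is moved more than 15 mm, or another thing on the counter more than 30 mm (distance of salt from where it was at the start of the episode above 0.015 m or distance of any of oil, mug, bowl, lid_rest, spatula from where it was at the start of the episode above 0.03 m).
It also fails if it takes over 53 s, if anything falls off the work surface, if the arm or the gripper's body presses on something with over 40 N, if the wrist force passes 120 N, or if a joint passes its speed limit or range.

### The arm

A 6-joint arm with a two-finger parallel gripper is mounted at the origin on the work surface. World frame = base frame: x ahead of the robot, y to its left, z up, the work surface at z = 0. Lengths are in m, angles in rad, forces in N, time in s.
With the tool pointing down it reaches from about 0.35 to 0.975 m from the base axis. Payload 7.1 kg.
Tool frame: the origin (TCP) lies midway between the tips of the shut fingers; the grasp point (between the pads) lies 19 mm behind it; z points along the fingers, x is the direction in which the jaws open and shut, and the axes are right-handed (so a half turn about z gives the same grasp; the last joint's range is limited). The gripper opens to 88 mm and grips with 3 to 60 N. Pads are 20 mm wide; open, the fingers measure 115 mm over their backs; the gripper's body (75 mm by 178 mm) begins 61 mm behind the grasp point.
Start: joints at [1.194, 0.423, 1.63, -0, 1.089, -0.019], TCP at [0.219, 0.585, 0.223] pointing down, gripper open.
Joint ranges: [-3, 3], [-0.9, 2.11], [0.09, 2.58], [-1.31, 4.45], [0.11, 2.69], [-2.54, 2.54]. Speed limits (rad/s): [2.39, 2.39, 3.01, 3.14, 3.14, 3.14].

### API

Orientations are given as a unit quaternion [w, x, y, z].
In Python, from station import move_pose, movel, movej, command_gripper, wait, inverse_kinematics, read_camera, camera_info, MotionError, job_done, get_time, get_joint_pos, get_qvel, get_effort, get_tcp_pos, get_ee_rot, get_ft_force, get_ft_torque, get_grip_width gives the robot as it stands. Calls block until the motion is done:
- move_pose(position, orientation): joint-space move of the TCP to a pose.
- movel(position, frame=None, v=0.15, until_force=None): straight line of the TCP; frame=None keeps the orientation; v is the mean speed in m/s. With until_force (N) it stops when the force on the tool has changed by that much, and returns True; else False.
- movej(angles): joint-space move.
- command_gripper(opening): opening from 0.0 (shut) to 1.0 (fully open); the grip force is fixed at half the most; returns when the fingers have stopped.
- wait(seconds).
- inverse_kinematics(position, orientation): joint angles nearest the present ones, or None.
- read_camera(name): name is "side" or "top" or "wrist"; returns the picture (384x512x3 uint8, red, green, blue); there is no depth.
- camera_info(name): a dict with "intrinsics" (3x3 intrinsics, pixels), "T" (4x4, takes a point from camera to world coordinates); the wrist camera has in their place "tool_from_camera" (4x4, takes a point from camera to tool coordinates, whose origin is the TCP and whose axes are the tool frame's). Camera axes: x right, y up, looking along -z (the intrinsics and any distortion apply to the point x, -y, -z); pixel columns grow to the right and rows downward; lengths in m; the calibration is good to about 2 mm. The wrist camera is an equidistant fisheye: a pixel r from the principal point sees the ray r / f radians off the axis. A picture is of the moment at which its call begins: read the wrist's pose just before it. camera_info takes no time and is no camera call.
A pose or a line that the arm cannot do raises MotionError and nothing moves.
- job_done(): hands the job in, once; it reports no verdict.
Readings, each from a call of its own:
- get_time(): time.
- get_joint_pos(): joint angles.
- get_qvel(): joint speeds.
- get_effort(): joint torques, N m.
- get_tcp_pos(): TCP position.
- get_ee_rot(): TCP orientation.
- get_ft_force(): force on the tool from outside, world axes, zero at the start.
- get_ft_torque(): the same for the moment, N m.
- get_grip_width(): opening from 0.0 (shut) to 1.0 (fully open).
Only numpy, scipy, OpenCV 4.12 (cv2) and the standard library are available. Lean on these libraries where they do the work, as an engineer would, in place of code of your own. Each camera call takes 0.05 s, during which the arm holds its last target. There are 200 camera calls.

## Working session

There is one attempt and no reset: what is moved stays moved. The work goes in short steps, each a Python script; the robot and the scene stay as the last script left them, time stands still between calls to the robot, and variables do not carry over. Pictures are saved under pics/ and viewed, about 8 in all and at most 12, crops included, and the job is handed in when it is done.

```bash
mkdir -p pics; ls
cat > h.py <<'E'
import numpy as np, cv2
from station import *
def save(name,fn,crop=None,s=1):
    im=read_camera(name)
    np.save('pics/'+fn+'.npy',im)
    if crop: a,b,c,d=crop; im=im[b:d,a:c]
    im=cv2.resize(im,None,fx=s,fy=s,interpolation=cv2.INTER_CUBIC)
    cv2.imwrite('pics/'+fn+'.png',im[...,::-1])
def px2w(name,u,v,z):
    i=camera_info(name);K=np.array(i['intrinsics']);T=np.array(i['T'])
    p=np.array([(u-K[0,2])/K[0,0],(v-K[1,2])/K[1,1],1]); d=T[:3,:3]@np.array([p[0],-p[1],-1])
    o=T[:3,3]; return o+d*(z-o[2])/d[2]
def w2px(name,P):
    i=camera_info(name);K=np.array(i['intrinsics']);T=np.linalg.inv(np.array(i['T']))
    p=T[:3,:3]@np.array(P)+T[:3,3]; return K[0,0]*p[0]/-p[2]+K[0,2], K[1,1]*-p[1]/-p[2]+K[1,2]
E
python3 - <<'E'
from h import *
save('top','t0',s=1.5);save('side','s0',s=1.5)
for n in('top','side'):print(camera_info(n))
print(get_time(),get_ee_rot())
E
```

```text
pics
{'intrinsics': array([[471.53729918,   0.        , 258.58253451],
       [  0.        , 471.53729918, 201.18892163],
       [  0.        ,   0.        ,   1.        ]]), 'T': array([[ 0.01138287,  0.99940998, -0.03240548,  0.53126984],
       [-0.99963666,  0.01216537,  0.02405321,  0.01851866],
       [ 0.02443325,  0.03211991,  0.99918533,  1.23116899],
       [ 0.        ,  0.        ,  0.        ,  1.        ]])}
{'intrinsics': array([[459.52399254,   0.        , 264.33657416],
       [  0.        , 459.52399254, 190.67273964],
       [  0.        ,   0.        ,   1.        ]]), 'T': array([[ 0.8035262 ,  0.47100363, -0.36400718,  0.04177437],
       [-0.59526718,  0.63411792, -0.49350932, -0.72736168],
       [-0.0016212 ,  0.6132292 ,  0.78990336,  1.17199438],
       [ 0.        ,  0.        ,  0.        ,  1.        ]])}
0.1 [ 3.67598366e-04  8.21674809e-01  5.69956165e-01 -5.86610632e-04]
```

View pics/t0.png

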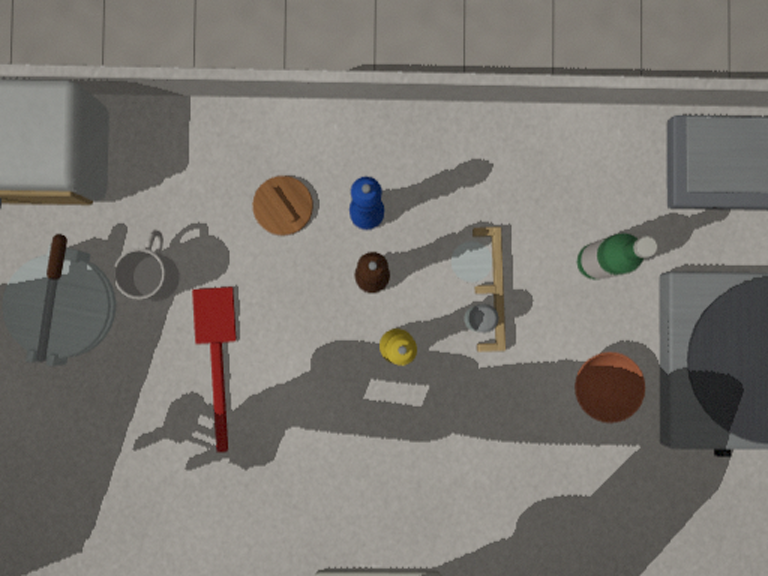

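View pics/s0.png

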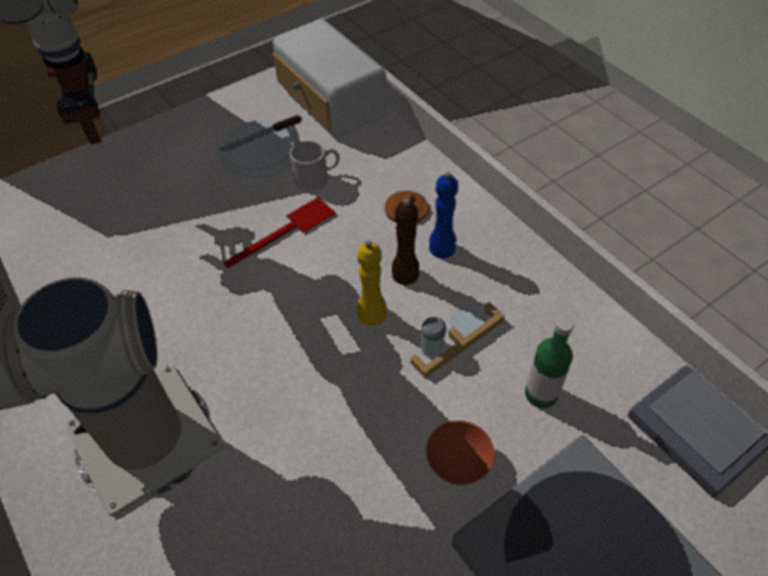

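The top view shows three mill-like things: dark-brown (372,272), blue (366,203) and yellow (398,347). I choose the brown one. The rack is at (490,290), with the coaster in its far stall (470,260) and the salt in the near stall (481,317). I'll check this in one close crop.

Run:
```python
from h import *
a=np.load('pics/t0.npy')[140:250,230:350]; b=np.load('pics/s0.npy')[120:255,235:345]
a=cv2.resize(a,None,fx=4,fy=4,interpolation=3);b=cv2.resize(b,None,fx=3,fy=3,interpolation=3)
H=max(len(a),len(b));im=np.zeros((H,a.shape[1]+b.shape[1],3),np.uint8);im[:len(a),:a.shape[1]]=a;im[:len(b),a.shape[1]:]=b
print(a.shape,im.shape);cv2.imwrite('pics/c0.png',np.clip(im[...,::-1]*1.5,0,255).astype(np.uint8))
```

```text
(440, 480, 3) (440, 810, 3)
```

View pics/c0.png

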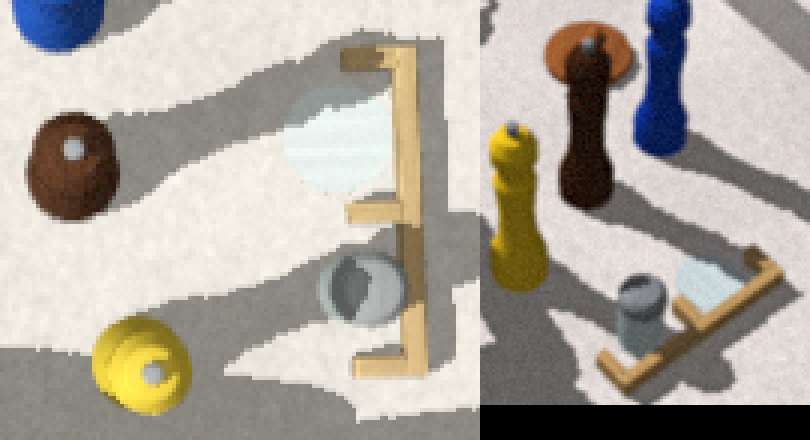

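Run:
```python
from h import *
P=lambda x,y,z:px2w('top',230+x/4-.5+.125,140+y/4-.5+.125,z)
for n,x,y,z in[('foot',73,173,.025),('pin',74,149,.216),('coaster',339.5,138.5,0),('dA',341,58,.012),('dB',346,212,.012),('dC',353,367,.012),('railA',416,45,.024),('railB',428,377,.024),('frontA',393,75,.024),('yel',142,372,.025),('blue',60,5,.025)]:print(n,P(x,y,z).round(4))
# side: foot bottom
for x,y in[(587-480,180)]:print(px2w('side',235+x/3,120+y/3,.03))
a,b=P(341,58,.012),P(353,367,.012);d=a-b;d/=np.linalg.norm(d);print('rack y axis',d, np.linalg.norm(a-b))
m=P(346,212,.012)[:2];ry=d[:2];rx=np.array([ry[1],-ry[0]]);print('rx',rx)
O=(P(341,58,.012)+P(346,212,.012)+P(353,367,.012))[:2]/3+rx*.003
print('origin',O,'goal',O+ry*.05,'goal from coaster',P(339.5,138.5,0)[:2]+.006*rx)
```

```text
foot [0.617  0.0175 0.025 ]
pin [0.6164 0.0172 0.216 ]
coaster [ 0.6437 -0.1572  0.    ]
dA [ 0.6952 -0.156   0.012 ]
dB [ 0.5949 -0.16    0.012 ]
dC [ 0.4945 -0.1653  0.012 ]
railA [ 0.7027 -0.2028  0.024 ]
railB [ 0.4889 -0.2119  0.024 ]
frontA [ 0.6831 -0.188   0.024 ]
yel [ 0.4902 -0.0282  0.025 ]
blue [0.725  0.0271 0.025 ]
[0.61008303 0.00881474 0.03      ]
rack y axis [0.99892632 0.04632717 0.        ] 0.2009455540585316
rx [ 0.04632717 -0.99892632]
origin [ 0.59497823 -0.1634667 ] goal [ 0.64492455 -0.16115035] goal from coaster [ 0.64402541 -0.16315299]
```

```bash
cat >> h.py <<'E'
from scipy.spatial.transform import Rotation
GOAL=np.array([.6445,-.162]); MILL=np.array([.617,.0175]); 
def tool(psi,t,sg=1):
    f=np.array([np.sin(psi),-np.cos(psi),0]); z=f*np.sin(t)+np.array([0,0,-np.cos(t)])
    x=sg*np.array([np.cos(psi),np.sin(psi),0]); R=np.c_[x,np.cross(z,x),z]
    q=Rotation.from_matrix(R).as_quat()[[3,0,1,2]]; return f,R,q
E
cat > plan.py <<'E'
from h import *
g=np.stack(np.meshgrid(np.linspace(-.089,.089,30),np.linspace(-.0375,.0375,14),np.linspace(-.23,-.08,24)),-1).reshape(-1,3)
BL,YE,SA=(.727,.027),(.493,-.027),(.545,-.163)
def clr(psi,t,z0,mill,back=.035):
    f,R,_=tool(psi,t); p=g@R.T+np.r_[mill-back*f[:2],z0]
    c={}
    for n,(o,r,h) in dict(blue=(BL,.025,.216),yel=(YE,.025,.216),mill=(mill,.023,.216)).items():
        q=p[p[:,2]<h]; c[n]=(np.hypot(*(q[:,:2]-o).T)-r).min()
    q=p; dh=np.hypot(*(q[:,:2]-SA).T)-.024; c['salt']=np.maximum(dh,q[:,2]-.086).min(); c['z']=p[:,2].min()
    return c
if __name__=='__main__':
    res=[]
    for psi in np.radians(range(0,36,5)):
        for t in (.3,.35,.4,.45,.5,.6):
            cs=[clr(psi,t,.016,MILL+s*(GOAL-MILL)) for s in np.linspace(0,1,12)]
            m={k:round(min(c[k] for c in cs)*1000) for k in cs[0]}
            res.append((min(m['blue'],m['yel'],m['mill'],m['salt']),round(np.degrees(psi)),t,m))
    for r in sorted(res,key=lambda r:-r[0])[:6]:print(*r)
    for deg in(10,15,20,25):
      for sg in(1,-1):
        f,R,q=tool(np.radians(deg),.4,sg)
        print(deg,sg,[None if (j:=inverse_kinematics(np.r_[m-b*f[:2],h],q)) is None else np.round(j,2).tolist() for m,b,h in((MILL,.09,.15),(MILL,.09,.016),(GOAL,.035,.016))])
E
python3 plan.py
```

```text
0 15 0.3 {'blue': 0, 'yel': 1, 'mill': 0, 'salt': 8, 'z': 81}
0 15 0.35 {'blue': 0, 'yel': 0, 'mill': 4, 'salt': 8, 'z': 78}
-1 15 0.4 {'blue': 0, 'yel': -1, 'mill': 9, 'salt': 9, 'z': 75}
-3 10 0.3 {'blue': -3, 'yel': 13, 'mill': 0, 'salt': 11, 'z': 81}
-3 10 0.35 {'blue': -3, 'yel': 12, 'mill': 4, 'salt': 10, 'z': 78}
-3 10 0.4 {'blue': -3, 'yel': 12, 'mill': 9, 'salt': 12, 'z': 75}
10 1 [[0.35, 0.54, 1.7, -0.46, 1.03, 0.44], [0.35, 0.74, 1.73, -0.55, 0.83, 0.58], [-0.03, 0.74, 1.74, -0.64, 0.69, 0.3]]
10 -1 [None, None, None]
15 1 [[0.35, 0.52, 1.74, -0.48, 0.98, 0.39], [0.35, 0.72, 1.77, -0.59, 0.78, 0.54], [-0.04, 0.72, 1.77, -0.67, 0.64, 0.25]]
15 -1 [None, None, None]
20 1 [[0.36, 0.49, 1.78, -0.51, 0.93, 0.33], [0.36, 0.71, 1.81, -0.63, 0.73, 0.5], [-0.05, 0.71, 1.8, -0.71, 0.59, 0.19]]
20 -1 [None, None, None]
25 1 [[0.35, 0.47, 1.82, -0.53, 0.88, 0.26], [0.35, 0.69, 1.85, -0.67, 0.68, 0.46], [-0.06, 0.7, 1.83, -0.74, 0.54, 0.13]]
25 -1 [None, None, None]
```

Run:
```python
from plan import *
for y in np.linspace(.0175,-.162,9):
    b=[]
    for x in np.arange(.602,.656,.006):
        for d in range(-5,31,5):
            c=clr(np.radians(d),.38,.018,np.array([x,y])); b.append((round(min(c.values())*1000),round(x,3),d,{k:round(v*1000) for k,v in c.items()}))
    b.sort(key=lambda r:-min(r[3]['blue'],r[3]['yel'],r[3]['salt']))
    print(round(y,3),b[:2])
    k=[r for r in b if abs(r[1]-.644)<.003][:2]
    if y<-.1: print('   at .644',k)
    k=[r for r in b if abs(r[1]-.614)<.003][:2]; print('   at .614',k)
```

```text
0.018 [(7, np.float64(0.644), 30, {'blue': 38, 'yel': 39, 'mill': 7, 'salt': 138, 'z': 78}), (7, np.float64(0.65), 30, {'blue': 35, 'yel': 44, 'mill': 7, 'salt': 138, 'z': 78})]
   at .614 [(7, np.float64(0.614), 15, {'blue': 30, 'yel': 32, 'mill': 7, 'salt': 164, 'z': 78}), (7, np.float64(0.614), 20, {'blue': 38, 'yel': 25, 'mill': 7, 'salt': 156, 'z': 78})]
-0.005 [(7, np.float64(0.638), 30, {'blue': 22, 'yel': 23, 'mill': 7, 'salt': 115, 'z': 78}), (7, np.float64(0.644), 30, {'blue': 19, 'yel': 28, 'mill': 7, 'salt': 116, 'z': 78})]
   at .614 [(7, np.float64(0.614), 15, {'blue': 15, 'yel': 14, 'mill': 7, 'salt': 142, 'z': 78}), (7, np.float64(0.614), 20, {'blue': 23, 'yel': 9, 'mill': 7, 'salt': 134, 'z': 78})]
-0.027 [(7, np.float64(0.602), 0, {'blue': 11, 'yel': 11, 'mill': 7, 'salt': 141, 'z': 78}), (7, np.float64(0.608), 5, {'blue': 9, 'yel': 7, 'mill': 7, 'salt': 135, 'z': 78})]
   at .614 [(6, np.float64(0.614), 10, {'blue': 7, 'yel': 6, 'mill': 7, 'salt': 127, 'z': 78}), (3, np.float64(0.614), 5, {'blue': 3, 'yel': 12, 'mill': 7, 'salt': 135, 'z': 78})]
-0.05 [(5, np.float
[... 1941 characters left out ...]
 np.float64(0.614), 0, {'blue': 3, 'yel': 7, 'mill': 7, 'salt': 29, 'z': 78}), (0, np.float64(0.614), -5, {'blue': 0, 'yel': 16, 'mill': 7, 'salt': 35, 'z': 78})]
-0.162 [(7, np.float64(0.62), -5, {'blue': 20, 'yel': 24, 'mill': 7, 'salt': 19, 'z': 78}), (7, np.float64(0.626), -5, {'blue': 19, 'yel': 30, 'mill': 7, 'salt': 19, 'z': 78})]
   at .644 [(7, np.float64(0.644), -5, {'blue': 18, 'yel': 48, 'mill': 7, 'salt': 20, 'z': 78}), (7, np.float64(0.644), 0, {'blue': 11, 'yel': 37, 'mill': 7, 'salt': 18, 'z': 78})]
   at .614 [(7, np.float64(0.614), -5, {'blue': 21, 'yel': 18, 'mill': 7, 'salt': 18, 'z': 78}), (7, np.float64(0.614), 0, {'blue': 19, 'yel': 7, 'mill': 7, 'salt': 18, 'z': 78})]
```

Run:
```python
from h import *
command_gripper(.34)
f,R,q=tool(np.radians(12),.38)
move_pose(np.r_[MILL-.09*f[:2],.13],q)
print(get_time(),get_tcp_pos(),get_grip_width(),get_ft_force())
a=read_camera('top')[60:300,120:380];b=read_camera('side')[60:280,130:370]
print(get_time())
a=cv2.resize(a,None,fx=1.5,fy=1.5,interpolation=3);b=cv2.resize(b,(360,330),interpolation=3)
im=np.zeros((360,750,3),np.uint8);im[:,:390]=a;im[:330,390:]=b
cv2.imwrite('pics/a1.png',np.clip(im[...,::-1]*1.4,0,255).astype(np.uint8))
```

```text
3.2917 [0.59827109 0.10645772 0.1302142 ] 0.3385074264817753 [ 0.8712404  -0.24598796 -0.72252671]
3.3917
```

View pics/a1.png

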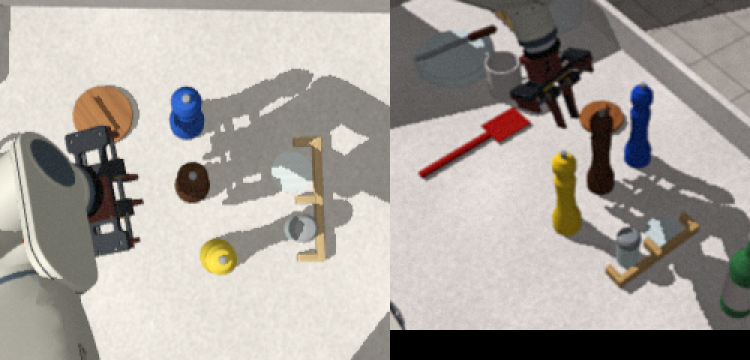

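```bash
cat > plan2.py <<'E'
from h import *
G=lambda w,d,z0,z1:np.stack(np.meshgrid(np.linspace(-w,w,24),np.linspace(-d,d,10),np.linspace(z0,z1,12)),-1).reshape(-1,3)
g=np.r_[G(.089,.0375,-.14,-.08),G(.05,.05,-.32,-.14)]
BL,YE,SA=(.727,.027),(.493,-.027),(.545,-.163)
prof=lambda z:np.interp(z,[0,.034,.05,.1,.15,.19,.216,.2161],[.03,.03,.028,.018,.020,.023,.022,-1])
def clr(psi,t,z0,mill,back=.035):
    f,R,_=tool(psi,t); p=g@R.T+np.r_[mill-back*f[:2],z0]; pr=prof(p[:,2]); ok=pr>0
    c={n:(np.hypot(*(p[ok,:2]-o).T)-pr[ok]).min() for n,o in dict(blue=BL,yel=YE,mill=mill).items()}
    c['salt']=np.maximum(np.hypot(*(p[:,:2]-SA).T)-.024,p[:,2]-.086).min()
    return c
if __name__=='__main__':
    ys=np.linspace(MILL[1],GOAL[1],10)
    for t in(.38,.5,.65):
        print('t',t)
        X=np.arange(.605,.65,.004);D=np.arange(-4,29,4)
        S=[(x,d) for x in X for d in D]
        val=None;back=[]
        for i,y in enumerate(ys):
            C=np.array([min((lambda c:(c['blue'],c['yel'],c['salt'],c['mill']+.008))(clr(np.radians(d),t,.018,np.array([x,y])))) for x,d in S])
            if i==0: val=np.array([c if abs(x-.617)<.0021 else -1 for c,(x,d) in zip(C,S)]);back.append(None);V=[val];continue
            A=np.array(S);dx=A[None,:,0]-A[:,None,0];head=np.degrees(np.arctan2(dx,ys[0]-ys[1]))
            ok=(abs(head-A[None,:,1])<=16)&(abs(A[None,:,1]-A[:,None,1])<=4)
            M=np.where(ok,val[:,None]-1e-5*abs(dx)*100,-1); b=M.argmax(0); val=np.minimum(M.max(0),C); back.append(b)
        fin=[v if abs(x-.6445)<.004 else -1 for v,(x,d) in zip(val,S)];k=int(np.argmax(fin));print('best',fin[k])
        path=[k]
        for b in back[:0:-1]:path.append(b[path[-1]])
        for y,k in zip(ys,path[::-1]):
            c=clr(np.radians(S[k][1]),t,.018,np.array([S[k][0],y]));print(round(y,3),round(S[k][0],3),S[k][1],{n:round(v*1e3) for n,v in c.items()})
E
python3 plan2.py
```

```text
t 0.38
best 0.008773978189113848
0.018 0.617 12 {'blue': 30, 'yel': 45, 'mill': 12, 'salt': 168}
-0.002 0.617 16 {'blue': 22, 'yel': 23, 'mill': 12, 'salt': 142}
-0.022 0.617 16 {'blue': 15, 'yel': 13, 'mill': 12, 'salt': 122}
-0.042 0.617 12 {'blue': 13, 'yel': 10, 'mill': 12, 'salt': 109}
-0.062 0.629 16 {'blue': 9, 'yel': 12, 'mill': 12, 'salt': 81}
-0.082 0.641 20 {'blue': 9, 'yel': 9, 'mill': 12, 'salt': 54}
-0.102 0.645 20 {'blue': 10, 'yel': 9, 'mill': 12, 'salt': 35}
-0.122 0.645 16 {'blue': 12, 'yel': 14, 'mill': 12, 'salt': 21}
-0.142 0.645 12 {'blue': 18, 'yel': 23, 'mill': 12, 'salt': 17}
-0.162 0.645 8 {'blue': 36, 'yel': 35, 'mill': 12, 'salt': 14}
t 0.5
best 0.007987065131478144
0.018 0.617 12 {'blue': 40, 'yel': 53, 'mill': 22, 'salt': 179}
-0.002 0.617 16 {'blue': 31, 'yel': 29, 'mill': 22, 'salt': 153}
-0.022 0.621 16 {'blue': 16, 'yel': 18, 'mill': 22, 'salt': 132}
-0.042 0.621 16 {'blue': 14, 'yel': 11, 'mill': 22, 'salt': 113}
-0.062 0.629 16 {'blue': 10, 'yel': 11, 'mill': 22, 'salt': 92}
-0.082 0.633 16 {'blue': 10, 'yel': 8, 'mill': 22, 'salt': 72}
-0.102 0.64
[... 212 characters left out ...]
': 28, 'mill': 22, 'salt': 16}
t 0.65
best 0.00472316372754969
0.018 0.617 16 {'blue': 59, 'yel': 57, 'mill': 36, 'salt': 185}
-0.002 0.621 16 {'blue': 40, 'yel': 40, 'mill': 36, 'salt': 165}
-0.022 0.621 16 {'blue': 26, 'yel': 24, 'mill': 36, 'salt': 145}
-0.042 0.629 20 {'blue': 16, 'yel': 15, 'mill': 36, 'salt': 118}
-0.062 0.629 16 {'blue': 11, 'yel': 12, 'mill': 36, 'salt': 105}
-0.082 0.633 16 {'blue': 10, 'yel': 7, 'mill': 36, 'salt': 84}
-0.102 0.641 16 {'blue': 5, 'yel': 6, 'mill': 36, 'salt': 64}
-0.122 0.641 16 {'blue': 9, 'yel': 5, 'mill': 36, 'salt': 44}
-0.142 0.641 12 {'blue': 12, 'yel': 12, 'mill': 36, 'salt': 31}
-0.162 0.641 8 {'blue': 16, 'yel': 21, 'mill': 36, 'salt': 18}
```

The hand's 178 mm width does lie along the jaw axis, and it has to pass between the blue and yellow look-alikes. The planned path leaves about 9 mm on each side. Next I lower the hand, make contact, push the first part and look.

```bash
cat >> h.py <<'E'
TILT=.45
def at(mx,my,deg,back=.035,z=.018,v=.05,**k):
    f,R,q=tool(np.radians(deg),TILT)
    return movel(np.r_[np.array([mx,my])-back*f[:2],z],q,v=v,**k)
E
python3 - <<'E'
from h import *
x,y=MILL
at(x,y,14,back=.09,z=.018,v=.12)
print('down',get_time(),get_ft_force().round(1))
r=at(x,y,14,back=.036,v=.04,until_force=1.5)
print('contact',r,get_time(),get_tcp_pos().round(4),get_ft_force().round(1),'dist',np.hypot(*(get_tcp_pos()[:2]-MILL)))
at(x,-.002,16);print(get_ft_force().round(1))
a=read_camera('top')[100:260,180:340];b=read_camera('side')[100:260,220:380]
print(get_time(),get_tcp_pos().round(4))
im=np.hstack([cv2.resize(i,(400,400),interpolation=3) for i in(a,b)])
cv2.imwrite('pics/a2.png',np.clip(im[...,::-1]*1.5,0,255).astype(np.uint8))
E
```

```text
down 4.475 [-1.  -0.3  0.4]
contact False 5.975 [0.6083 0.0527 0.018 ] [ 0.6 -0.   0.5] dist 0.03622086791226002
[-0.1  0.5 -0.2]
6.6417 [0.6074 0.0314 0.018 ]
```

View pics/a2.png

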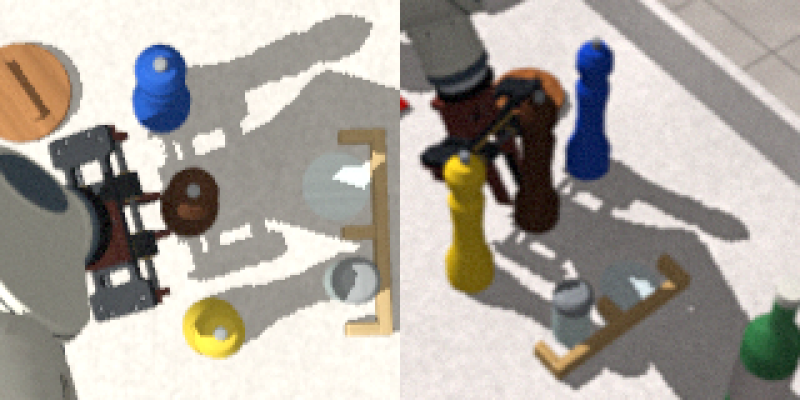

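The picture shows the mill foot at about (190,205) in the crop, so it moved about 19 mm as planned and is upright between the fingertips. Blue and yellow are clear of the hand. Continuing.

Run:
```python
from h import *
for x,y,d in[(.620,-.022,16),(.622,-.042,16),(.629,-.062,16),(.635,-.082,17),(.643,-.102,18)]:
    at(x,y,d); 
print(get_ft_force().round(1))
a=read_camera('top')[100:260,180:340];b=read_camera('side')[100:260,220:380]
print(get_time(),get_tcp_pos().round(4))
im=np.hstack([cv2.resize(i,(400,400),interpolation=3) for i in(a,b)])
cv2.imwrite('pics/a3.png',np.clip(im[...,::-1]*1.5,0,255).astype(np.uint8))
```

```text
[ 0.3  0.6 -0.3]
9.575 [ 0.6322 -0.0689  0.0181]
```

View pics/a3.png

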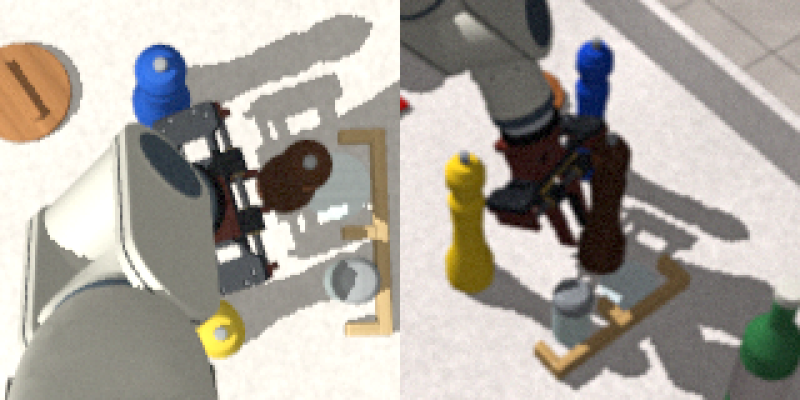

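The mill foot is at about (286,183) in the crop, which is (0.643, -0.100) in world coordinates, exactly on plan and upright. Blue's and yellow's pins haven't moved. Now the last stretch up to the rail, stopping on force.

Run:
```python
from h import *
at(.6445,-.122,15);at(.6445,-.142,11);at(.6445,-.152,9,v=.04)
r=at(.645,-.172,9,v=.02,until_force=7)
p=get_tcp_pos();f,_,_=tool(np.radians(9),TILT);print(r,get_time(),p.round(4),'mill est',(p[:2]+.035*f[:2]).round(4),get_ft_force().round(1))
a=read_camera('top')[120:220,240:340];b=read_camera('side')[130:250,240:360]
im=np.hstack([cv2.resize(i,(400,400),interpolation=3) for i in(a,b)])
cv2.imwrite('pics/a4.png',np.clip(im[...,::-1]*1.5,0,255).astype(np.uint8))
```

```text
True 11.7417 [ 0.6398 -0.13    0.0178] mill est [ 0.6452 -0.1645] [0.8 4.8 2.5]
```

View pics/a4.png

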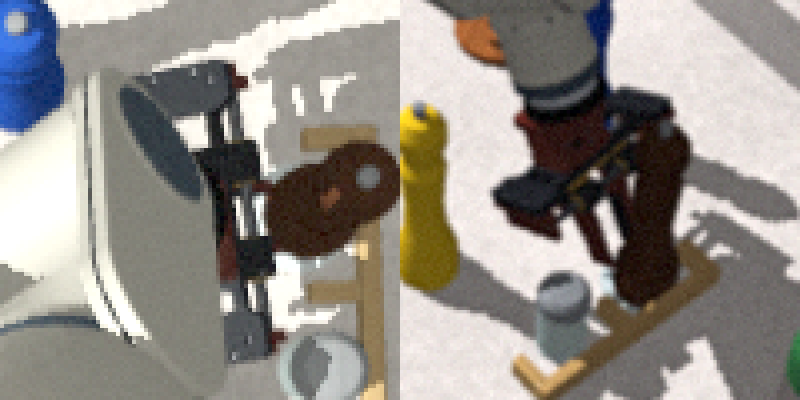

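Force contact came at an estimated mill position of (0.645, -0.1645), which agrees with the predicted rail stop. The mill is upright in the stall and the salt looks untouched. I'll retrace the same path out and check.

Run:
```python
from h import *
for x,y,d in[(.6445,-.152,9),(.6445,-.142,11),(.6445,-.122,15),(.643,-.102,18),(.635,-.082,17),(.629,-.062,16),(.622,-.042,16),(.620,-.022,16),(.617,-.002,16),(.617,.06,14)]:
    at(x,y,d,v=.08)
at(.60,.10,14,z=.2,v=.15)
print(get_time(),get_ft_force().round(1))
A=read_camera('top');np.save('pics/t9.npy',A);B=read_camera('side')
im=np.hstack([cv2.resize(A[130:230,240:340],(400,400),interpolation=3),cv2.resize(B[130:250,240:360],(400,400),interpolation=3)])
cv2.imwrite('pics/a5.png',np.clip(im[...,::-1]*1.5,0,255).astype(np.uint8))
```

```text
17.575 [ 0.  -0.5  0.1]
```

View pics/a5.png

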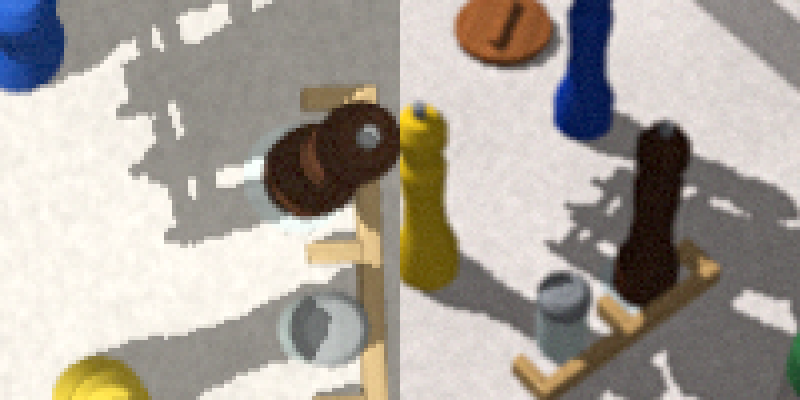

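Run:
```python
from h import *
P=lambda x,y,z:px2w('top',240+x/4-.375,130+y/4-.375,z)
O=np.array([.595,-.1635]);rx=np.array([.0463,-.9989]);ry=np.array([.9989,.0463])
for n,x,y,z in[('foot',311,170,.025),('pin',369,136,.216),('salt cap?',329,328,.08)]:
    p=P(x,y,z);e=p[:2]-O;print(n,p.round(4),'rack xy',(e@rx).round(4),(e@ry).round(4))
f=lambda x,y:(230+x/4,140+y/4)
print('salt cap start',px2w('top',230+369/4-.375,140+288/4-.375,.08)[:2])
```

```text
foot [ 0.647 -0.161  0.025] rack xy -0.0001 0.0521
pin [ 0.6476 -0.164   0.216 ] rack xy 0.0029 0.0525
salt cap? [ 0.5449 -0.1646  0.08  ] rack xy -0.0013 -0.0501
salt cap start [ 0.54491636 -0.16456044]
```

The foot is at rack (0.000, +0.052) and the pin is straight above it within 3 mm, so the mill is upright against the rail. The salt has not moved.

```bash
python3 -c "
from h import *
job_done();print(get_time())"
```

```text
the job is handed in; nothing more can be done
the job is handed in; nothing more can be done
```

I pushed the dark mill with two fingertips, low on its foot, upright along a slightly curved path between the blue and yellow look-alikes. It went into the empty stall until the force stop fired at the rail. I then backed the hand out along the same path, raised it clear at 17.6 s, and handed the job in.

**Mill:** In the last pictures the foot is at about x = 0.000, y = +0.052 in the rack's frame, so 2 mm off mid-stall and against the rail. The top pin is within 3 mm of directly above the foot, so it is upright.

**Other things:** The salt shaker measured the same before and after. The blue and yellow mills and the lid rest look unmoved in the pictures. I did not re-measure the oil bottle, mug, bowl and spatula at the end, but the hand did not go near the oil bottle, bowl or spatula, and passed over the mug only at height on the way in.

**Failed or missed check:** The first-contact force stop (1.5 N) did not fire, because the hand stopped just short of the mill as planned. No other check failed or disagreed.

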